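Clear a sprung bin lid and hold it at its balance point

ROBOT

A 7-joint arm with a two-finger parallel gripper is mounted at the origin on a cart in front of the work surface, level with it; the furniture and walls round the work are solid. World frame = base frame: x ahead of the robot, y to its left, z up, the work surface at z = 0. Lengths are in m, angles in rad, forces in N, time in s.
With the tool pointing down it reaches from about 0.425 to 0.925 m from the base axis. Payload 6.8 kg.
Tool frame: the origin (TCP) lies at the very end of the fingers, on their centre line; the grasp point (between the pads) lies bot.tcp_to_grasp behind it (bot.tcp_to_grasp is the distance from the TCP to the grasp point, in m); z points along the fingers, y is the line along which they close (so a half turn about z gives the same grasp; the last joint's range is limited). The gripper opens to 85 mm and grips with 20 to 120 N. Pads are 22 mm wide; open, the fingers measure 114 mm over their backs; the gripper's body (76 mm by 85 mm) begins 54 mm behind the grasp point. The pads swing forward as they close: fully open they stand 13 mm farther back than shut.
Start: joints at [-1.308, 0.477, 0.022, 1.555, -0.011, 1.109, -0.083], TCP at [0.245, 0.629, 0.231] pointing down, gripper open.
Joint ranges: [-2.96, 2.96], [-0.34, 2.1], [-1.41, 1.46], [0.24, 2.44], [-1.37, 4.51], [0.17, 1.92], [-2.96, 2.96]. Speed limits (rad/s): [2.39, 2.39, 3.14, 3.14, 3.14, 3.14, 3.14].

INTERFACE

Orientations are given as a unit quaternion [w, x, y, z].
In Python, from station import bot gives the robot as it stands.
- The arm moves only by the tool servo_tool, never from a script. Its argument "motion" is a list that holds one entry, the list of rows, each a list of 7 numbers: the shift along the tool's x, y, z in m, then the turn, a rotation vector about the tool's x, y, z in units of 5 degrees (1.0 is 5 degrees), then the opening, from 0 (shut) to 1 (fully open). A call has 1 to 20 rows; each row is the pose to reach, as a shift and turn from the pose commanded when the call began, along the tool's axes at that moment; what a row does not reach only later rows make up. A row lasts 1/12 s, in which the tool goes at most 41.7 mm and 7.16 degrees, less where a joint would pass 70% of its speed; a pose out of reach is approached as far as the arm can. A call with a gripper value outside its range is refused whole. The fingers move at their own pace and stop on an object; "grip_force" is the grip in N (left out, the last holds). Time passes only in rows, so rows that repeat a pose let the fingers close. It gives the time, the measured TCP pose, the force, the opening and the grip force at its end, in the units of the state.
- bot.get_obs(): the state, without advancing time (a new reading comes with each control period).
- bot.read_camera(name): name is "scene" or "side" or "wrist"; returns a dict with "img" (480x640x3 uint8, red, green, blue), "K" (3x3 intrinsics, pixels), "pose" (4x4, takes a point from camera to world coordinates). Camera axes: x right, y down, z forward; pixel columns grow to the right and rows downward; lengths in m; the calibration is good to about 2 mm. A picture is of the moment at which its call begins. There is no depth.
- bot.hand_in(): hands the job in; it is judged then, once.
The state is a dict: "t": time; "q": joint angles; "joint_vel": joint speeds; "joint_torque": joint torques, N m; "eef_pos": TCP position; "tool_rot": TCP orientation; "contact_force": force on the tool from outside, world axes, zero at the start; "torque": the same for the moment, N m; "gripper_width": opening from 0.0 (shut) to 1.0 (fully open); "grasp_force": force on a finger pad.
Only numpy, scipy, OpenCV 4.12 (cv2) and the standard library are available. Lean on these libraries where they do the work, as an engineer would, in place of code of your own. Each camera call takes 0.05 s, during which the arm holds its last target. There are 200 camera calls.

TASK

The lid spring of the small steel bin is being set. First take the caddy off the lid and hang it by its handle on the hook of the stand, letting go of it there. Then lift the lid by its bar past its balance point (the bead on the arc beside it, about 57 degrees open) to about 70 degrees, and bring it back to just below the balance point, about 50 degrees open; finish there, still holding the lid with the fingers, and leave the other things on the bench where they are.

Things in the scene. Friction and masses are not known exactly. Their poses are not given: they have to be found in the camera images.
- bin: Grey open sheet steel bin fixed to the bench, 160 (x) x 220 (y) x 100 mm high, left or right of the hook stand; origin: centre of its underside. Its front, with the lid's bar, faces its -x (to the robot, turned up to 0.25 rad). A steel rod arc (radius 100 mm about the hinge) rises 120 mm to its -y side up to 203 mm; a 16 mm bead on it marks where the lid plate stands at its balance point.
- lid (a joint): Lid opening, rad: 0 shut, grows as the front rises, stop at 1.5. Steel plate 164 x 212 x 6 mm, hinged along y on the bin's far (+x) top rim. Sprung: below its balance point at 1.0 it falls shut of itself, beyond that it rises of itself to the stop, and it never stays in between. At the bar it takes 2 N to lift from shut, under 1 N near balance. Almost no friction.
- lid_bar (a point): Middle of the lid's lifting bar: round steel bar 10 mm thick, 110 mm long along the bin's y, 50 mm in front of the lid's front edge on two side arms at its ends (open between bar and bin). 210 mm from the hinge line; 103 mm above the bench when shut. Axes turn with the lid.
- lid_hinge (a point): Middle of the lid's hinge line, on the bin at 80 mm to +x of its origin, 103 mm up; the hinge line is this frame's y axis. At opening a the bar is 210 cos(a) mm to -x of it and 210 sin(a) mm above it.
- caddy: Open aluminium caddy 70 (x) x 116 (y) x 45 mm high, 0.15 to 0.26 kg, standing on the shut lid; origin: centre of its underside. Rigid wire handle (rod 8 mm) in its yz plane: uprights at y = +-60 mm, level top bar 115 mm above the origin, with a raised kink in the middle (y +-14 mm) for the hook; pinch the bar beside it (14 to 55 mm). 66 mm clear between rim and bar.
- caddy_handle (a point): Middle of the raised kink of the caddy's handle, centre of the rod, 123 mm above the caddy's origin.
- hook_stand: Dark steel stand fixed to the bench: base 90 x 110 x 12 mm, post 16 mm thick, 190 mm high; origin at the foot of the post. A level round hook arm 8 mm thick runs from the post towards the stand's own -x (towards the robot, turned up to 0.3 rad) at 175 mm height (its axis), and turns up at 97 to 112 mm from the post; below the arm it is free.
- hook_seat (a point): Place on top of the hook arm where the caddy's handle should hang, in the bottom of a 6 mm deep V-shaped dip of the arm, 85 mm out from the post, 173 mm above the bench. The handle hung there lies across the arm; the axes are the stand's.
- hook_tip (a point): Top of the upturned hook end, 112 mm out from the post, 201 mm above the bench.
- weight: Bystander: turned steel paper weight with a knob, 58 mm across, 59 mm high.
- glue_bottle: Bystander: standing yellow bottle, 57 mm across, 122 mm high.
- glue_stick: Bystander: standing glue stick, 26 mm across, 83 mm high.
- the_stapler: Bystander: grey stapler, 34 x 135 x 48 mm.
There are look-alikes about, which are no part of the job. Leave any black or yellow look-alike of the caddy alone.

How it is judged:
On the way, in this order (a step that is already met when the one before it is completed fails the run):
1. the caddy hangs freely by its handle from the hook arm, let go, without wild swinging (distance between caddy_handle and hook_seat below 0.035 m and contact force between caddy and hook_stand above 0.5 N and contact force between caddy and the fingers below 0.05 N and height (world z) of caddy above 0.03 m and angle between caddy's own z axis and vertical below 0.3 rad and linear speed of caddy below 0.25 m/s), for 0.2 s.
2. the lid is raised past its balance point (value of joint lid above 1.1 rad), for 0.1 s.
At the end, for the whole second after the job is handed in: The lid is held still by the fingers between 0.76 and 0.97 rad open (balance point 1.0), and the caddy hangs by its handle on the hook arm, the kink within 35 mm of the seat, clear of the bench, upright within 0.3 rad, not touched by the robot or the lid (value of joint lid between 0.76 and 0.97 rad and velocity of joint lid between -0.05 and 0.05 rad/s and contact force between lid and the fingers above 0.1 N and contact force between lid and caddy below 0.05 N and distance between caddy_handle and hook_seat below 0.035 m and contact force between caddy and hook_stand above 0.5 N and contact force between caddy and the arm below 0.05 N and height (world z) of caddy above 0.03 m and angle between caddy's own z axis and vertical below 0.3 rad); the arm keeps its last pose, push and grip.
It fails at once if a bystander is disturbed (moved more than 30 mm) (distance of any of weight, glue_bottle, glue_stick, the_stapler from where it was at the start of the episode above 0.03 m).
It also fails if it takes over 64 s, if anything falls off the work surface, if the arm or the gripper's body presses on something with over 40 N, if the wrist force passes 120 N, or if a joint passes its speed limit or range.

## Working session

There is one attempt and no reset: what is moved stays moved. The work goes in short steps, Python scripts to look and compute and a tool call to move; the robot and the scene stay as the last step left them, time stands still between calls to the robot, and variables do not carry over. Pictures are saved under pics/ and viewed, at most 10 in all, crops included, and the job is handed in when it is done.

Besides the shell and the picture viewer there is one more tool, called after "Emit:" as a command line: name --argument value ..., lists and objects as JSON in quotes. servo_tool: Moves the arm, as the interface text tells. Its arguments: {"type":"object","properties":{"motion":{"type":"array"},"grip_force":{"type":"number"}},"required":["motion"]}

```bash
ls; mkdir -p pics; python3 - <<'E'
from station import bot
import cv2,numpy as np
o=bot.get_obs();print(o['t'],o['eef_pos'],o['tool_rot'],o['gripper_width'],bot.tcp_to_grasp)
np.set_printoptions(precision=4,suppress=True)
for n in ['scene','side']:
    r=bot.read_camera(n);cv2.imwrite(f'pics/{n}0.png',r['img'][:,:,::-1]);print(n,r['K'],r['pose'])
E
```

```text
pics
0.0 [0.24439548 0.62858214 0.23036057] [-9.36168151e-05  1.84336718e-01  9.82862743e-01 -8.90746752e-04] 0.9996114122323583 0.0187
scene [[580.3944   0.     318.9012]
 [  0.     580.3944 238.4602]
 [  0.       0.       1.    ]] [[ 0.9051 -0.1804  0.385   0.0395]
 [-0.4248 -0.4183  0.8028 -1.2365]
 [ 0.0162 -0.8902 -0.4553  0.8541]
 [ 0.      0.      0.      1.    ]]
side [[448.2988   0.     312.633 ]
 [  0.     448.2988 236.0547]
 [  0.       0.       1.    ]] [[ 0.8517 -0.3058  0.4256  0.145 ]
 [-0.524  -0.5074  0.6841 -0.7761]
 [ 0.0067 -0.8056 -0.5924  0.8146]
 [ 0.      0.      0.      1.    ]]
```

View pics/scene0.png

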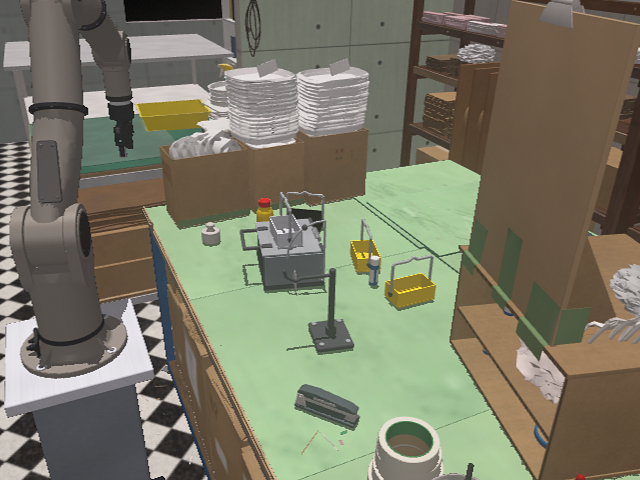

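View pics/side0.png

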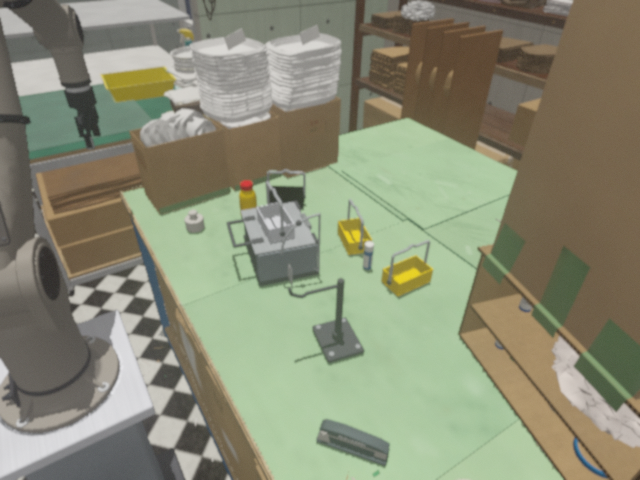

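The scene view has the stand at (332,335), the bin around (290,245), with the grey caddy on it, the black caddy behind and two yellow ones to the right. The side view shows the same, with the bin at (282,245) and the stand at (338,340). I'll zoom in for measuring.

```bash
python3 - <<'E'
import cv2
a=cv2.imread('pics/scene0.png')[180:360,235:360];b=cv2.imread('pics/side0.png')[160:370,220:370]
cv2.imwrite('pics/a.png',cv2.resize(a[:110],None,fx=5.4,fy=5.4,interpolation=cv2.INTER_CUBIC))
cv2.imwrite('pics/b.png',cv2.resize(b[:130],None,fx=4.5,fy=4.5,interpolation=cv2.INTER_CUBIC))
E
```

```text
(no output)
```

View pics/a.png

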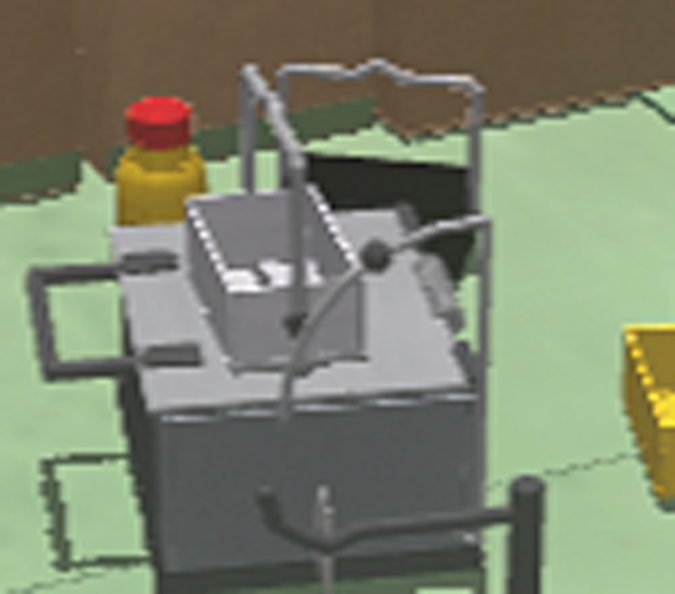

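View pics/b.png

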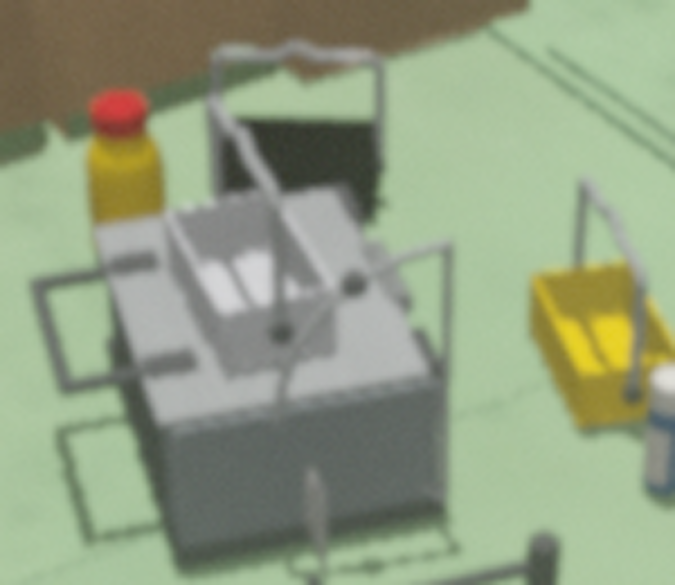

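```bash
cat > h.py <<'E'
import numpy as np
from scipy.optimize import least_squares
C={'s':(np.array([[580.3944,0,318.9012],[0,580.3944,238.4602],[0,0,1]]),np.array([[0.9051,-0.1804,0.385,0.0395],[-0.4248,-0.4183,0.8028,-1.2365],[0.0162,-0.8902,-0.4553,0.8541]])),
'd':(np.array([[448.2988,0,312.633],[0,448.2988,236.0547],[0,0,1]]),np.array([[0.8517,-0.3058,0.4256,0.145],[-0.524,-0.5074,0.6841,-0.7761],[0.0067,-0.8056,-0.5924,0.8146]]))}
def proj(c,P):
    K,T=C[c]; p=K@(T[:,:3].T@(np.asarray(P)-T[:,3])); return p[:2]/p[2]
def back(c,uv,z):
    K,T=C[c]; d=T[:,:3]@np.linalg.solve(K,[*uv,1]); return T[:,3]+d*(z-T[2,3])/d[2]
def world(p,l): c,s=np.cos(p[2]),np.sin(p[2]); return np.array([p[0]+c*l[0]-s*l[1],p[1]+s*l[0]+c*l[1],l[2]])
def fit(pts,x0):
    f=lambda p:np.concatenate([proj(c,world(p,l))-uv for c,uv,l in pts])
    r=least_squares(f,x0,loss='soft_l1');return r.x,f(r.x).reshape(-1,2)
def S(a,b): return (235+a/5.4,180+b/5.4)
def D(a,b): return (220+a/4.5,160+b/4.5)
E
python3 - <<'E'
from h import *
np.set_printoptions(precision=4,suppress=True)
L=[]
for c,f,ps in [('s',S,[(112,230),(150,412),(477,390),(36,272),(47,375),(376,256)]),('d',D,[(97,228),(162,425),(443,380),(38,283),(65,387),(353,285)])]:
    a=1.0
    for p,l in zip(ps,[(-.08,.106,.106),(-.08,-.106,.106),(.084,-.106,.106),(-.130,.055,.103),(-.130,-.055,.103),(.08-.1*np.cos(a),-.12,.103+.1*np.sin(a))]): L.append((c,f(*p),l))
b,r=fit(L,[.6,.2,0]);print('bin',b,'\n',r)
L=[]
for c,f,ps in [('s',S,[(250,70),(297,160)]),('d',D,[(213,98),(279,205)])]:
    for p,l in zip(ps,[(0,.06,.221),(0,-.06,.221)]): L.append((c,f(*p),l))
k,r=fit(L,[.6,.2,0]);print('caddy',k,'\n',r)
L=[('s',S(527,482),(0,0,.19)),('s',S(266,492),(-.112,0,.201)),('d',D(542,540),(0,0,.19)),('d',(291,266),(-.112,0,.201)),('s',S(325,546),(-.085,0,.169))]
st,r=fit(L,[.6,-.1,0]);print('stand',st,'\n',r)
print('seat',world(st,(-.085,0,.173)))
E
```

```text
bin [ 0.5971  0.1312 -0.2603] 
 [[ 0.8668 -0.6034]
 [ 0.4837 -0.4462]
 [ 0.3721 -0.7029]
 [-0.8421  1.1209]
 [-0.467  -0.225 ]
 [-1.1474  0.8539]
 [ 1.1221 -0.5216]
 [ 0.6876 -0.2809]
 [ 0.2281 -1.2327]
 [-0.4978  0.5039]
 [-0.4867  0.6228]
 [-0.196   0.8281]]
caddy [ 0.5854  0.1187 -0.1785] 
 [[-0.4027 -0.0065]
 [ 0.0189  0.4056]
 [ 0.475   0.4078]
 [-0.112  -0.8241]]
stand [ 0.5645 -0.2163 -0.2105] 
 [[-0.0905 -0.2241]
 [-0.2601 -1.3264]
 [ 0.9414 -0.2211]
 [-1.288  21.9881]
 [ 0.7242 -0.2983]]
seat [ 0.4814 -0.1985  0.173 ]
```

```bash
python3 - <<'E'
from h import *
import cv2
a=cv2.imread('pics/scene0.png')[255:365,270:370];b=cv2.imread('pics/side0.png')[255:365,270:370]
o=[]
for im,c in((a,'s'),(b,'d')):
    im=cv2.resize(im,None,fx=4,fy=4,interpolation=cv2.INTER_CUBIC)
    for l in [(0,0,.19),(-.112,0,.201),(-.085,0,.169),(-.05,0,.175),(.045,.055,.012),(.045,-.055,.012),(-.045,-.055,.012),(-.045,.055,.012)]:
        p=(proj(c,world([.5645,-.2163,-.2105],l))-[270,255])*4
        cv2.circle(im,tuple(int(v) for v in p),3,(0,0,255),1)
    o.append(im)
cv2.imwrite('pics/c.png',np.hstack(o))
E
```

```text
(no output)
```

View pics/c.png

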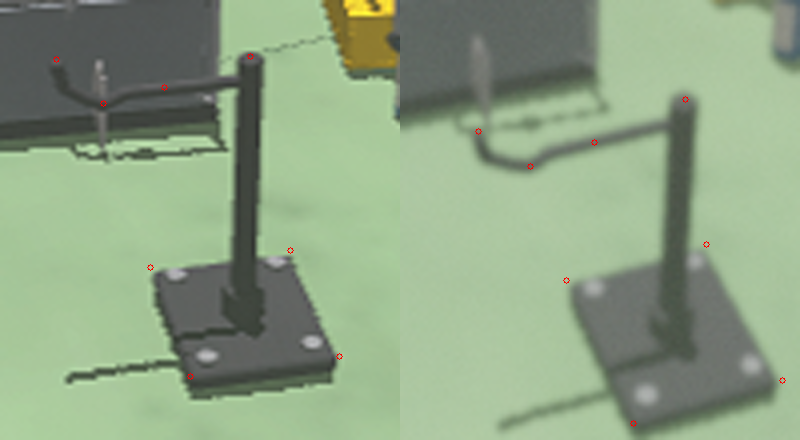

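The overlaid dots land on the hook arm, tip and post in both pictures (post top (250,57), tip (57,60) in the left crop), and the pale rod is the arc's front leg. Next I'll work out the box obstacle and the first move.

```bash
cat >> h.py <<'E'
from scipy.spatial.transform import Rotation as R
def quat(o): 
    q=np.asarray(o['tool_rot']).ravel(); return R.from_quat([q[1],q[2],q[3],q[0]])
def rel(pos,yaw,o):  # yaw: world angle of tool y, tool down
    r0=quat(o); y=np.array([np.cos(yaw),np.sin(yaw),0]); z=np.array([0,0,-1.]); x=np.cross(y,z)
    rt=R.from_matrix(np.c_[x,y,z]); 
    return np.r_[r0.inv().apply(np.asarray(pos)-o['eef_pos']),(r0.inv()*rt).as_rotvec()/np.radians(5)]
E
python3 - <<'E'
from h import *
from station import bot
np.set_printoptions(precision=4,suppress=True)
for uv in [(168,222),(210,222),(270,203),(365,196)]: print(back('s',uv,0))
for uv in [(135,192),(338,157)]: print('d',back('d',uv,0))
for h in(.2,.25,.3): print(h,back('s',(162,148),h),back('d',(133,140),h))
o=bot.get_obs();print(o['tool_rot'],o['q'])
for p in [(.5,.4,.36),(.5907,.1482,.30)]: print(rel(p,-.18,o))
E
```

```text
[0.3439 0.583  0.    ]
[0.4739 0.5273 0.    ]
[0.7184 0.5982 0.    ]
[1.0719 0.5198 0.    ]
d [0.3316 0.7107 0.    ]
d [1.1004 0.5707 0.    ]
0.2 [0.3828 0.7666 0.2   ] [0.363  0.6827 0.2   ]
0.25 [0.3566 0.6135 0.25  ] [0.3453 0.564  0.25  ]
0.3 [0.3303 0.4604 0.3   ] [0.3275 0.4454 0.3   ]
[-0.0001  0.1843  0.9829 -0.0008] [-1.3081  0.4777  0.0223  1.5564 -0.0115  1.1093 -0.0831]
[-0.3211 -0.1207 -0.1294 -0.0149  0.0138 15.8139]
[-0.4969 -0.3224 -0.069  -0.0149  0.0138 15.8139]
```

Emit:
servo_tool --motion '[[[-0.015,-0.026,-0.018,0,0,0,1],[-0.03,-0.052,-0.037,0,0,0,1],[-0.045,-0.078,-0.055,0,0,0,1],[-0.06,-0.105,-0.073,0,0,0,1],[-0.075,-0.13,-0.09,0,0,0,1],[-0.09,-0.157,-0.11,0,0,1,1],[-0.12,-0.17,-0.11,0,0,2,1],[-0.15,-0.183,-0.11,0,0,3.3,1],[-0.185,-0.196,-0.11,0,0,4.6,1],[-0.22,-0.209,-0.11,0,0,6,1],[-0.255,-0.222,-0.11,0,0,7.3,1],[-0.29,-0.236,-0.11,0,0,8.6,1],[-0.32,-0.25,-0.11,0,0,9.9,1],[-0.355,-0.264,-0.11,0,0,11.2,1],[-0.39,-0.278,-0.11,0,0,12.5,1],[-0.425,-0.292,-0.11,0,0,13.8,1],[-0.455,-0.307,-0.105,0,0,15,1],[-0.48,-0.317,-0.1,0,0,15.8,1],[-0.497,-0.322,-0.095,0,0,15.8,1],[-0.497,-0.322,-0.09,0,0,15.8,1]]]' --grip_force 60

```text
t: 1.77
eef_pos: [0.5933, 0.1446, 0.3206]
tool_rot: [0.001, 0.769, 0.639, -0.001]
contact_force: [-0.5, -0.8, 0.5]
gripper_width: 1.0
grasp_force: 0.0
```

```bash
python3 - <<'E'
from h import *
from station import bot
import cv2
np.set_printoptions(precision=4,suppress=True)
o=bot.get_obs();print(o['t'],o['eef_pos'],o['q'])
r=bot.read_camera('wrist');cv2.imwrite('pics/w1.png',r['img'][:,:,::-1]);print(r['K'],r['pose'])
print(rel((.5907,.1482,.202),-.18,o))
E
```

```text
1.7667 [0.5933 0.1446 0.3206] [-0.7235  0.3213  0.4977  1.6319 -0.1578  1.2289 -0.3792]
[[393.4345   0.     313.7169]
 [  0.     393.4345 239.9256]
 [  0.       0.       1.    ]] [[ 0.9829 -0.1774 -0.0495  0.6051]
 [-0.1842 -0.9466 -0.2647  0.2107]
 [ 0.0001  0.2693 -0.963   0.462 ]
 [ 0.      0.      0.      1.    ]]
[ 0.0033 -0.0034  0.1186  0.015   0.0278 -0.0563]
```

View pics/w1.png

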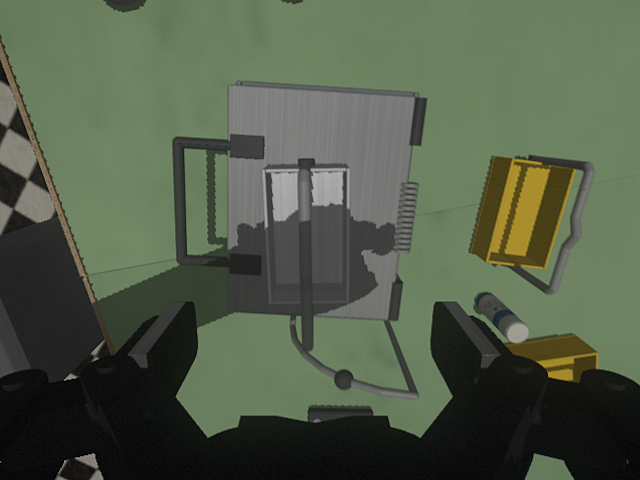

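The wrist view shows the handle from (306,162) to (306,347), the lid bar from (180,140) to (182,262), the bead at (344,379), and no contact with anything.

```bash
python3 - <<'E'
import h; from h import *
np.set_printoptions(precision=4,suppress=True)
h.C['w']=(np.array([[393.4345,0,313.7169],[0,393.4345,239.9256],[0,0,1]]),np.array([[0.9829,-0.1774,-0.0495,0.6051],[-0.1842,-0.9466,-0.2647,0.2107],[0.0001,0.2693,-0.963,0.462]]))
a,b=back('w',(306,162),.221),back('w',(306,346),.221)
print('handle',a,b,(a+b)/2,np.linalg.norm(a-b),np.arctan2(*( (a-b)[[0,1]]*[-1,1])))
a,b=back('w',(180,140),.103),back('w',(182,262),.103);print('bar',a,b,(a+b)/2,np.linalg.norm(a-b),np.arctan2(a[0]-b[0],b[1]-a[1]))
L=[('w',uv,l) for uv,l in [((228,86),(-.08,.106,.106)),((229,311),(-.08,-.106,.106)),((417,93),(.084,.106,.106)),((180,140),(-.13,.055,.103)),((182,262),(-.13,-.055,.103)),((344,379),(.08-.1*np.cos(1),-.12,.103+.1*np.sin(1)))]]
print(fit(L,[.597,.131,-.26])); print(world([.5971,.1312,-.2603],(-.13,0,.103)))
E
```

```text
handle [0.5971 0.1932 0.221 ] [0.5735 0.071  0.221 ] [0.5853 0.1321 0.221 ] 0.12454654030361283 -0.19051267283309709
bar [0.4873 0.224  0.103 ] [0.458  0.1137 0.103 ] [0.4726 0.1689 0.103 ] 0.11417524575375548 2.8818801287163343
(array([ 0.595 ,  0.1392, -0.2265]), array([[ 0.1892, -1.6041],
       [ 2.8776,  2.0109],
       [ 4.2904, -0.0914],
       [-6.5856,  3.7415],
       [-2.331 , -0.7073],
       [-0.2033,  0.0164]]))
[0.4715 0.1647 0.103 ]
```

Emit:
servo_tool --motion '[[[0.009,-0.002,0.025,0,0,0,1],[0.009,-0.002,0.05,0,0,0,1],[0.009,-0.002,0.075,0,0,0,1],[0.009,-0.002,0.095,0,0,0,1],[0.009,-0.002,0.11,0,0,0,1],[0.009,-0.002,0.118,0,0,0,1],[0.009,-0.002,0.118,0,0,0,0.8],[0.009,-0.002,0.118,0,0,0,0.6],[0.009,-0.002,0.118,0,0,0,0.4],[0.009,-0.002,0.118,0,0,0,0.2],[0.009,-0.002,0.118,0,0,0,0],[0.009,-0.002,0.118,0,0,0,0],[0.009,-0.002,0.118,0,0,0,0],[0.009,-0.002,0.118,0,0,0,0],[0.009,-0.002,0.118,0,0,0,0],[0.009,-0.002,0.118,0,0,0,0]]]' --grip_force 80

```text
t: 3.15
eef_pos: [0.591, 0.1583, 0.204]
tool_rot: [-0.0, 0.767, 0.641, 0.0]
contact_force: [-3.3, 0.2, 5.4]
gripper_width: 0.058
grasp_force: 78.3
```

Emit:
servo_tool --motion '[[[0,0,-0.01,0,0,0,0],[0,0,-0.03,0,0,0,0],[0,0,-0.05,0,0,0,0],[0,0,-0.07,0,0,0,0],[0,0,-0.09,0,0,0,0],[0,0,-0.11,0,0,0,0],[0,0,-0.13,0,0,0,0],[0,0,-0.145,0,0,0,0],[0,0,-0.15,0,0,0,0],[0,0,-0.15,0,0,0,0],[0,0,-0.15,0,0,0,0]]]'

```text
t: 4.07
eef_pos: [0.5904, 0.158, 0.3525]
tool_rot: [-0.0, 0.767, 0.641, -0.0]
contact_force: [-1.0, 0.1, -2.2]
gripper_width: 0.058
grasp_force: 78.3
```

```bash
python3 - <<'E'
from h import *
from station import bot
import cv2
np.set_printoptions(precision=4,suppress=True)
o=bot.get_obs();print(o['t'],o['eef_pos'],o['tool_rot'],o['contact_force'],o['gripper_width'])
a=bot.read_camera('scene')['img'][90:280,220:350,::-1];b=bot.read_camera('side')['img'][80:270,200:330,::-1]
f=lambda i:cv2.resize(i,None,fx=3.0,fy=3.0,interpolation=cv2.INTER_CUBIC)
cv2.imwrite('pics/d.png',np.hstack([f(a),f(b)]))
E
```

```text
4.0667 [0.5904 0.158  0.3525] [-0.0002  0.7675  0.6411 -0.0005] [-1.005   0.1098 -2.1833] 0.05751225782157861
```

View pics/d.png

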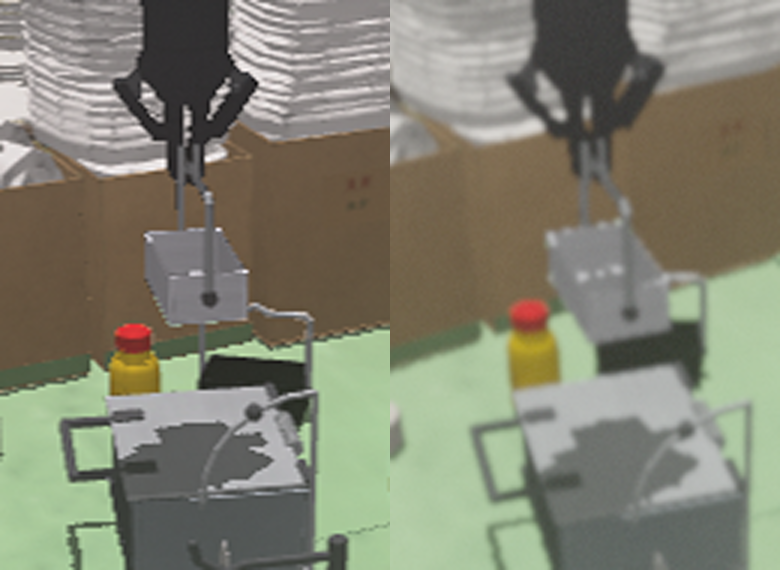

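The caddy hangs level in the fingers. The near handle corner is at crop (208,198) in the scene view and (238,212) in the side view.

```bash
python3 - <<'E'
from h import *
np.set_printoptions(precision=4,suppress=True)
yaw=-.175
for c,uv in(('s',(289.3,155.5)),('d',(279.3,150.2))):
    P=back(c,uv,.371); d=(P-[.5904,.158,.371]); print(P,'x,y local',d[0]*np.cos(yaw)+d[1]*np.sin(yaw),-d[0]*np.sin(yaw)+d[1]*np.cos(yaw))
f=lambda p:np.concatenate([proj(c,p)-uv for c,uv in(('s',(289.3,155.5)),('d',(279.3,150.2)))])
r=least_squares(f,[.58,.07,.37]);print(r.x,r.fun)
s=[.5645,-.2163,-.2105]
print('kink over front',world(s,(-.165,0,0)),'seat',world(s,(-.085,0,0)))
E
```

```text
[0.5751 0.0624 0.371 ] x,y local 0.0015798499599960006 -0.09680981028166775
[0.5706 0.0535 0.371 ] x,y local -0.0012770068291912337 -0.10639180702651493
[0.5643 0.0393 0.379 ] [-0.4445  0.3024  0.3797 -0.2924]
kink over front [ 0.4031 -0.1818  0.    ] seat [ 0.4814 -0.1985  0.    ]
```

Emit:
servo_tool --motion '[[[-0.005,-0.002,0,0,0,0,0],[-0.018,-0.007,0,0,0,0,0],[-0.036,-0.013,0,0,0,0,0],[-0.058,-0.021,0,0,0,0,0],[-0.082,-0.03,0,0,0,0.1,0],[-0.107,-0.039,0,0,0,0.1,0],[-0.132,-0.049,0,0,0,0.1,0],[-0.157,-0.058,0,0,0,0.2,0],[-0.182,-0.067,0,0,0,0.2,0],[-0.207,-0.076,0,0,0,0.2,0],[-0.232,-0.085,0,0,0,0.3,0],[-0.257,-0.095,0,0,0,0.3,0],[-0.28,-0.103,0,0,0,0.4,0],[-0.3,-0.111,0,0,0,0.4,0],[-0.316,-0.116,0,0,0,0.4,0],[-0.327,-0.12,0,0,0,0.4,0],[-0.332,-0.122,0,0,0,0.4,0],[-0.332,-0.122,0,0,0,0.4,0],[-0.332,-0.122,0,0,0,0.4,0]]]'

```text
t: 5.75
eef_pos: [0.4118, -0.1463, 0.3533]
tool_rot: [-0.0, 0.778, 0.628, 0.0]
contact_force: [0.1, 0.2, -1.5]
gripper_width: 0.056
grasp_force: 78.2
```

Emit:
servo_tool --motion '[[[0,0,0.01,0,0,0,0],[0,0,0.03,0,0,0,0],[0,0,0.05,0,0,0,0],[0,0,0.07,0,0,0,0],[0,0,0.09,0,0,0,0],[0,0,0.11,0,0,0,0],[0,0,0.13,0,0,0,0],[0,0,0.145,0,0,0,0],[0,0,0.152,0,0,0,0],[0,0,0.154,0,0,0,0],[0,0,0.154,0,0,0,0]]]'

```text
t: 6.67
eef_pos: [0.4117, -0.1465, 0.1989]
tool_rot: [-0.0, 0.778, 0.628, -0.001]
contact_force: [-0.3, -0.5, -2.5]
gripper_width: 0.058
grasp_force: 78.2
```

```bash
python3 - <<'E'
from h import *
from station import bot
import cv2
np.set_printoptions(precision=4,suppress=True)
o=bot.get_obs();print(o['t'],o['eef_pos'],o['tool_rot'],o['contact_force'],o['q'])
a=bot.read_camera('scene')['img'][200:370,220:350,::-1];b=bot.read_camera('side')['img'][200:370,220:350,::-1]
f=lambda i:cv2.resize(i,None,fx=3.05,fy=3.05,interpolation=cv2.INTER_CUBIC)
cv2.imwrite('pics/e.png',np.hstack([f(a),f(b)]))
E
```

```text
6.6667 [ 0.4117 -0.1465  0.1989] [-0.0002  0.7783  0.6279 -0.0006] [-0.2937 -0.4592 -2.5235] [-0.4714  0.1308  0.7405  2.1681 -0.1132  0.8809  0.1242]
```

View pics/e.png

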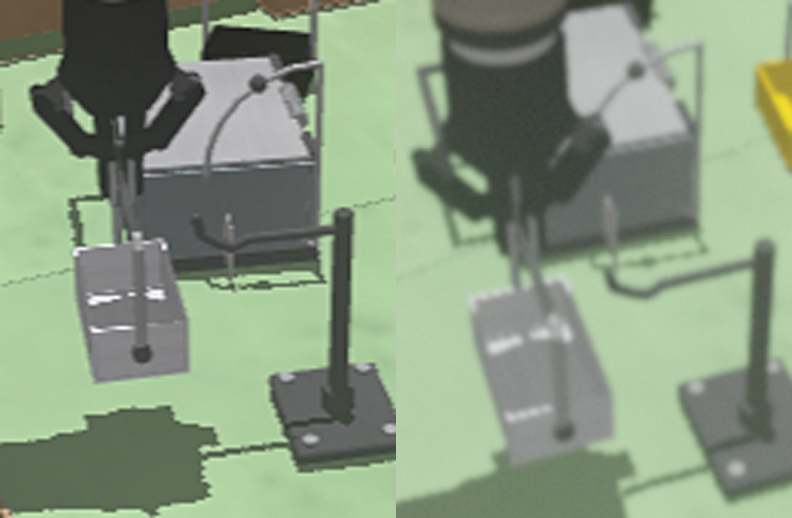

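```bash
python3 - <<'E'
from h import *
np.set_printoptions(precision=4,suppress=True)
L=[('s',(251.1,325.2),(-.035,-.058,0)),('s',(281.6,321.3),(.035,-.058,0)),('s',(281.3,304.3),(.035,-.058,.045)),('s',(265.9,277),(0,-.06,.115)),('d',(259.3,351.8),(-.035,-.058,0)),('d',(290.8,343.3),(.035,-.058,0)),
('s',(220+77/3.05,200+252/3.05),(-.035,.058,.045)),('s',(220+163/3.05,200+240/3.05),(.035,.058,.045)),('d',(220+74/3.05,200+300/3.05),(-.035,.058,.045)),('d',(220+170/3.05,200+280/3.05),(.035,.058,.045))]
def W(p,l): return p[:3]+(R.from_euler('z',p[3])*R.from_euler('x',p[4])).apply(l)
f=lambda p:np.concatenate([proj(c,W(p,l))-uv for c,uv,l in L])
r=least_squares(f,[.4,-.18,.1,-.2,0],loss='soft_l1');print(r.x,f(r.x).reshape(-1,2))
k=W(r.x,(0,0,.123));print('kink',k)
s=[.5645,-.2163,-.2105];d=k[:2]-s[:2];c,n=np.cos(s[2]),np.sin(s[2]);print('in stand',d@[c,n],d@[-n,c])
E
```

```text
[ 0.4083 -0.1778  0.0969 -0.2206 -0.0586] [[-0.2165 -0.1948]
 [ 0.7189  0.1105]
 [ 0.5689 -0.4665]
 [-0.8562  0.4935]
 [-1.1487  0.1947]
 [ 1.0871 -0.1368]
 [-0.7516 -0.0626]
 [ 0.6029  0.9314]
 [-0.1503 -0.0227]
 [ 0.047  -0.6661]]
kink [ 0.4099 -0.1708  0.2197]
in stand -0.1607076532660577 0.012167508867504475
```

Emit:
servo_tool --motion '[[[-0.004,0.003,0,0,0,0,0],[-0.008,0.01,0,0,0,0,0],[-0.008,0.022,0,0,0,0,0],[-0.008,0.036,0,0,0,0,0],[-0.008,0.05,0,0,0,0,0],[-0.008,0.063,0,0,0,0,0],[-0.008,0.072,0,0,0,0,0],[-0.008,0.076,0,0,0,0,0],[-0.008,0.076,0,0,0,0,0],[-0.008,0.076,0.005,0,0,0,0],[-0.008,0.076,0.015,0,0,0,0],[-0.008,0.076,0.025,0,0,0,0],[-0.008,0.076,0.032,0,0,0,0],[-0.008,0.076,0.035,0,0,0,0],[-0.008,0.076,0.035,0,0,0,0]]]'

```text
t: 8.02
eef_pos: [0.4833, -0.1706, 0.1631]
tool_rot: [-0.001, 0.779, 0.628, -0.001]
contact_force: [-0.4, -0.6, -1.2]
gripper_width: 0.057
grasp_force: 78.3
```

```bash
python3 - <<'E'
from h import *
from station import bot
import cv2
np.set_printoptions(precision=4,suppress=True)
o=bot.get_obs();print(o['t'],o['eef_pos'],o['tool_rot'],o['contact_force'],o['torque'])
a=bot.read_camera('scene')['img'][200:370,230:360,::-1];b=bot.read_camera('side')['img'][210:380,240:370,::-1]
f=lambda i:cv2.resize(i,None,fx=3.05,fy=3.05,interpolation=cv2.INTER_CUBIC)
cv2.imwrite('pics/f.png',np.hstack([f(a),f(b)]))
E
```

```text
8.0167 [ 0.4833 -0.1706  0.1631] [-0.0008  0.7785  0.6276 -0.0008] [-0.3846 -0.5558 -1.1846] [ 0.0265 -0.0427 -0.0349]
```

View pics/f.png

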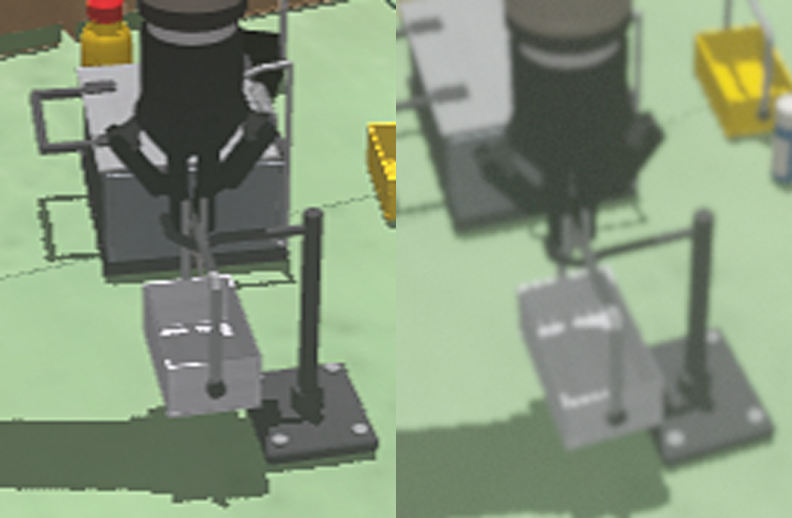

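The handle now stands over the arm, with the hook end between the handle and the rim at about (170,225) in the left crop. I'll lower it onto the seat.

Emit:
servo_tool --motion '[[[0,0,0.003,0,0,0,0],[0,0,0.006,0,0,0,0],[0,0,0.008,0,0,0,0],[0,0,0.008,0,0,0,0]]]'

```text
t: 8.45
eef_pos: [0.4851, -0.1707, 0.1567]
tool_rot: [0.0, 0.778, 0.628, 0.001]
contact_force: [1.1, 2.4, 2.8]
gripper_width: 0.058
grasp_force: 79.0
```

Emit:
servo_tool --motion '[[[0,0,0.002,0,0,0,0],[0,0,0.004,0,0,0,0],[0,0,0.004,0,0,0,0]]]'

```text
t: 8.7
eef_pos: [0.4858, -0.1706, 0.1541]
tool_rot: [0.0, 0.778, 0.628, 0.001]
contact_force: [-3.0, 3.9, 18.2]
gripper_width: 0.062
grasp_force: 81.8
```

Emit:
servo_tool --motion '[[[0,0,-0.002,0,0,0,0],[0,0,-0.002,0,0,0,0.1],[0,0,-0.002,0,0,0,0.15],[0,0,-0.002,0,0,0,0.2],[0,0,-0.002,0,0,0,0.3],[0,0,-0.002,0,0,0,0.4],[0,0,-0.002,0,0,0,0.5],[0,0,-0.002,0,0,0,0.6],[0,0,-0.002,0,0,0,0.6],[0,0,-0.002,0,0,0,0.6]]]'

```text
t: 9.53
eef_pos: [0.4842, -0.1708, 0.1542]
tool_rot: [-0.0, 0.778, 0.628, -0.0]
contact_force: [-0.4, -1.0, 0.1]
gripper_width: 0.602
grasp_force: 0.0
```

```bash
python3 - <<'E'
from h import *
from station import bot
import cv2
o=bot.get_obs();print(o['t'],o['eef_pos'],o['contact_force'],o['gripper_width'])
a=bot.read_camera('scene')['img'][200:370,230:360,::-1];b=bot.read_camera('side')['img'][210:380,240:370,::-1]
f=lambda i:cv2.resize(i,None,fx=3.05,fy=3.05,interpolation=cv2.INTER_CUBIC)
cv2.imwrite('pics/g.png',np.hstack([f(a),f(b)]))
E
```

```text
9.5333 [ 0.48420432 -0.17080865  0.1542398 ] [-0.38236409 -1.01850576  0.08297581] 0.6016743594370855
```

View pics/g.png

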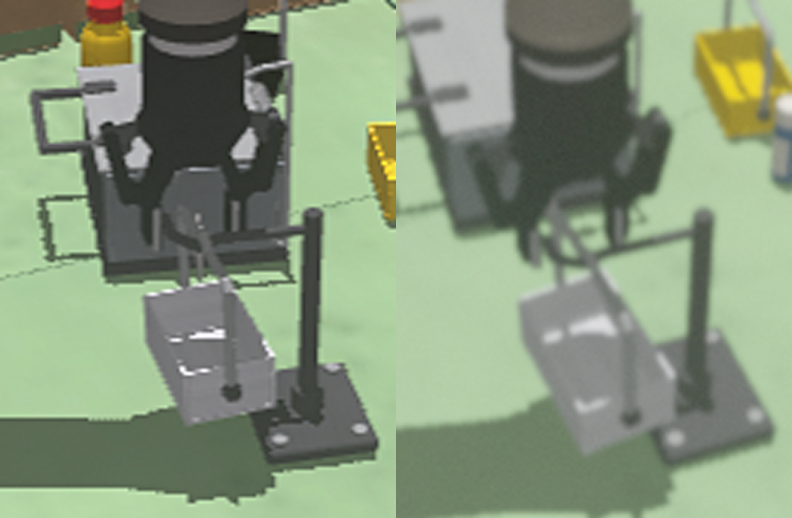

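The caddy hangs on the hook, turned slightly, with both fingers open and clear of it. Now straight up, then over to the lid bar.

Emit:
servo_tool --motion '[[[0,0,0,0,0,0,0.6],[0,0,0,0,0,0,0.6],[0,0,0,0,0,0,0.6],[0,0,-0.005,0,0,0,0.6],[0,0,-0.015,0,0,0,0.6],[0,0,-0.03,0,0,0,0.6],[0,0,-0.05,0,0,0,0.6],[0,0,-0.075,0,0,0,0.6],[0,0,-0.1,0,0,0,0.6],[0,0,-0.125,0,0,0,0.6],[0,0,-0.15,0,0,0,0.6],[0,0,-0.16,0,0,0,0.6],[0,0,-0.16,0,0,0,0.6]]]'

```text
t: 10.72
eef_pos: [0.4856, -0.1715, 0.3172]
tool_rot: [0.002, 0.779, 0.628, 0.002]
contact_force: [0.4, -0.1, -0.0]
gripper_width: 0.6
grasp_force: 0.0
```

```bash
python3 - <<'E'
from h import *
from station import bot
import cv2
np.set_printoptions(precision=4,suppress=True)
o=bot.get_obs();print(o['t'],o['eef_pos'],o['contact_force'])
print('weight',back('s',(211,243),0),back('d',(195,230),0))
print(rel((.472,.166,.25),-.25,o))
a=cv2.imread('pics/g.png')
b=bot.read_camera('side')['img'][210:380,240:370,::-1]
b=cv2.resize(b,None,fx=3.05,fy=3.05,interpolation=cv2.INTER_CUBIC)
print('caddy region change vs g', np.abs(b[270:450,110:280].astype(int)-a[270:450,-b.shape[1]+110:-b.shape[1]+280]).mean())
E
```

```text
10.7167 [ 0.4856 -0.1715  0.3172] [ 0.4461 -0.0738 -0.0349]
weight [0.4348 0.3762 0.    ] [0.433  0.3809 0.    ]
[ 0.3268 -0.0853  0.0672  0.0615 -0.0153  0.4134]
caddy region change vs g 13.520838779956428
```

Emit:
servo_tool --motion '[[[0.015,-0.004,0,0,0,0,0.6],[0.04,-0.01,0,0,0,0,0.6],[0.07,-0.018,0,0,0,0,0.6],[0.1,-0.026,0,0,0,0.1,0.6],[0.13,-0.034,0,0,0,0.1,0.6],[0.16,-0.042,0,0,0,0.2,0.6],[0.19,-0.05,0.01,0,0,0.2,0.6],[0.22,-0.058,0.02,0,0,0.3,0.6],[0.25,-0.066,0.035,0,0,0.3,0.5],[0.28,-0.074,0.05,0,0,0.4,0.45],[0.305,-0.08,0.06,0,0,0.4,0.45],[0.321,-0.084,0.067,0,0,0.4,0.45],[0.327,-0.085,0.067,0,0,0.4,0.45],[0.327,-0.085,0.067,0,0,0.4,0.45],[0.327,-0.085,0.067,0,0,0.4,0.45]]]'

```text
t: 12.02
eef_pos: [0.4709, 0.1653, 0.2474]
tool_rot: [0.0, 0.79, 0.613, -0.0]
contact_force: [0.2, 0.5, -0.2]
gripper_width: 0.45
grasp_force: 0.0
```

```bash
python3 - <<'E'
from h import *
from station import bot
import cv2
np.set_printoptions(precision=4,suppress=True,linewidth=200)
o=bot.get_obs();print(o['t'],o['eef_pos'],o['tool_rot'])
t=cv2.imread('pics/g.png')[270:430,500:680]
b=bot.read_camera('side')['img'][:,:,::-1]; cv2.imwrite('pics/side2.png',b)
B=cv2.resize(b[210:380,240:370],None,fx=3.05,fy=3.05,interpolation=cv2.INTER_CUBIC)
m=cv2.minMaxLoc(cv2.matchTemplate(B,t,cv2.TM_CCOEFF_NORMED));print('caddy match',m[1],m[3],'ref (104,270)')
r=bot.read_camera('wrist');cv2.imwrite('pics/w2.png',r['img'][:,:,::-1]);K,T=r['K'],r['pose']
C['w']=(K,T[:3])
for z,n in((.103,'bar'),):
    for l in (.055,0,-.055): print(n,proj('w',world([.597,.133,-.25],(-.13,l,z))))
g=cv2.cvtColor(r['img'],cv2.COLOR_RGB2GRAY)
p=proj('w',world([.597,.133,-.25],(-.13,0.03,.103))).astype(int);print(p,g[p[1],p[0]-40:p[0]+40:2])
p=proj('w',world([.597,.133,-.25],(-.13,-0.0,.103))).astype(int);print(p,g[p[1],p[0]-40:p[0]+40:2])
E
```

```text
12.0167 [0.4709 0.1653 0.2474] [ 0.0004  0.7898  0.6134 -0.0002]
caddy match 0.5442493557929993 (0, 53) ref (104,270)
bar [314.227  147.7973]
bar [314.3056 223.4058]
bar [314.3766 291.8085]
[314 183] [134 132 134 134 133 133 131 131 130 131 129 130 129 129 129 129 113  51  65  68  69  65  55  41 138 134 135 133 131 133 133 132 132 130 132 133 133 134 132 133]
[314 223] [72 70 70 85 63 61 67 69 70 68 71 70 69 67 70 68 72 38 38 41 40 40 40 46 69 68 68 68 70 67 68 67 71 67 68 69 69 72 69 64]
```

The bar sits at wrist columns 308–321 as predicted. I'll check the caddy numerically, since the template match was poor.

```bash
python3 - <<'E'
from h import *
from station import bot
import cv2
np.set_printoptions(precision=3,suppress=True,linewidth=220)
for n,c,f0 in(('scene','s','scene0'),('side','d','side0')):
    im=bot.read_camera(n)['img'][:,:,::-1].copy(); cv2.imwrite(f'pics/{n}3.png',im)
    d=np.abs(im.astype(int)-cv2.imread(f'pics/{f0}.png')).max(2)>45
    d[:, :200]=0
    sat=im.max(2).astype(int)-im.min(2)
    m=(d&(sat<22)&(im.mean(2)>60)).astype(np.uint8)
    k,l,s,ce=cv2.connectedComponentsWithStats(m,connectivity=8)
    print(n,[(tuple(s[i]),ce[i].round(0)) for i in range(1,k) if s[i][4]>60])
    # predicted hung caddy corners
    for yaw in(-.21,-.4):
        w=lambda l:np.array([.4814+np.cos(yaw)*l[0]-np.sin(yaw)*l[1],-.1985+np.sin(yaw)*l[0]+np.cos(yaw)*l[1],.054+l[2]])
        print(yaw,*[proj(c,w(p)).round(0) for p in[(-.035,-.058,0),(.035,-.058,0),(-.035,.058,.045),(.035,.058,.045)]])
    # ascii of region
    x,y=(270,255) if n=='scene' else (265,270)
    sub=im[y:y+100:4,x-10:x+70:2]; S=sub.max(2).astype(int)-sub.min(2); G=sub.mean(2)
    for a,b in zip(S,G): print(''.join('.' if s>25 else ('#' if g<75 else 'o') for s,g in zip(a,b)))
E
```

```text
scene [((np.int32(200), np.int32(36), np.int32(34), np.int32(20), np.int32(362)), array([212.,  48.])), ((np.int32(215), np.int32(62), np.int32(37), np.int32(72), np.int32(1338)), array([234., 100.])), ((np.int32(249), np.int32(65), np.int32(11), np.int32(22), np.int32(65)), array([256.,  76.])), ((np.int32(270), np.int32(217), np.int32(30), np.int32(33), np.int32(560)), array([283., 232.])), ((np.int32(289), np.int32(232), np.int32(14), np.int32(18), np.int32(120)), array([297., 241.])), ((np.int32(289), np.int32(266), np.int32(14), np.int32(24), np.int32(75)), array([296., 278.])), ((np.int32(276), np.int32(290), np.int32(42), np.int32(49), np.int32(1363)), array([295., 313.]))]
-0.21 [286. 339.] [316. 335.] [277. 295.] [306. 292.]
-0.4 [281. 338.] [312. 337.] [281. 293.] [310. 293.]
#oooooooooooooooooooooooooooooooo.......
##ooooooooooooooooooooooooooooooo.......
##ooooooooooooooooooooooooooooooo.......
##ooooooooooooooooooooooooooooooo.......
###oooooooooooooooooooooooooooooo..#o#..
.##ooooooooo##ooooooooooooooooooooo###..
o##ooooooooooo##o#oo####ooooooooo..###..
oo#ooooooooooooo
[... 1845 characters left out ...]
...
...............oooooooooooooo...........
............oooooooooooooooooo..........
............ooooooooooooooooooo.........
............oooooooooooooooooooo........
............ooooooooooooooooooooo.......
.............ooooooooooooooooooooo..oooo
..............oooooooooooooooooooooooooo
...............ooooooooooooooooooooooooo
................oooooooooooooooooooooooo
................oooooooooooooooooooooooo
...............o.ooooooooooooooooooooooo
.................ooooooooooooooooooooooo
...................ooooooooooooooooooooo
....................ooooooooooo....ooooo
.....................oo.......o.....oooo
........................o............oo.
........................o...............
```

The caddy's blob (276..318 × 290..339) matches the predicted hung pose, so it has settled well. Next I lower onto the bar and pinch it.

Emit:
servo_tool --motion '[[[0,0,0.025,0,0,0,0.45],[0,0,0.05,0,0,0,0.45],[0,0,0.075,0,0,0,0.45],[0,0,0.1,0,0,0,0.45],[0,0,0.12,0,0,0,0.45],[0,0,0.14,0,0,0,0.45],[0,0,0.155,0,0,0,0.45],[0,0,0.162,0,0,0,0.45],[0,0,0.162,0,0,0,0.45],[0,0,0.162,0,0,0,0.3],[0,0,0.162,0,0,0,0.2],[0,0,0.162,0,0,0,0.1],[0,0,0.162,0,0,0,0],[0,0,0.162,0,0,0,0],[0,0,0.162,0,0,0,0],[0,0,0.162,0,0,0,0],[0,0,0.162,0,0,0,0]]]' --grip_force 40

```text
t: 13.63
eef_pos: [0.4716, 0.167, 0.0861]
tool_rot: [0.0, 0.789, 0.614, 0.001]
contact_force: [2.2, -0.9, 5.8]
gripper_width: 0.1
grasp_force: 39.4
```

Emit:
servo_tool --motion '[[[0,0,-0.004,0,0,0,0],[0,0.0003,-0.0105,0,0,0,0],[0,0.001,-0.021,0,0,0,0],[0,0.0027,-0.0335,0,0,0,0],[0,0.0051,-0.0458,0,0,0,0],[0,0.0082,-0.058,0,0,0,0],[0,0.012,-0.07,0,0,0,0],[0,0.0166,-0.0818,0,0,0,0],[0,0.0218,-0.0932,0,0,0,0],[0,0.0278,-0.1043,0,0,0,0],[0,0.0343,-0.1151,0,0,0,0],[0,0.0416,-0.1254,0,0,0,0],[0,0.0494,-0.1353,0,0,0,0],[0,0.0494,-0.1353,0,0,0,0]]]'

```text
t: 14.8
eef_pos: [0.5169, 0.1556, 0.2218]
tool_rot: [-0.002, 0.789, 0.614, -0.001]
contact_force: [-6.0, 2.6, 4.0]
gripper_width: 0.098
grasp_force: 39.5
```

Emit:
servo_tool --motion '[[[0,0.0084,-0.0094,0,0,0,0],[0,0.0173,-0.0183,0,0,0,0],[0,0.0268,-0.0265,0,0,0,0],[0,0.0367,-0.0343,0,0,0,0],[0,0.0471,-0.0414,0,0,0,0],[0,0.0579,-0.0479,0,0,0,0],[0,0.0691,-0.0537,0,0,0,0],[0,0.0806,-0.0589,0,0,0,0],[0,0.0884,-0.0619,0,0,0,0],[0,0.0884,-0.0619,0,0,0,0],[0,0.0884,-0.0619,0,0,0,0],[0,0.0884,-0.0619,0,0,0,0]]]'

```text
t: 15.8
eef_pos: [0.6042, 0.1337, 0.285]
tool_rot: [-0.001, 0.789, 0.614, 0.001]
contact_force: [-3.8, 0.5, 14.0]
gripper_width: 0.095
grasp_force: 42.9
```

Emit:
servo_tool --motion '[[[0,-0.0055,0.0022,0,0,0,0],[0,-0.0116,0.0047,0,0,0,0],[0,-0.0231,0.01,0,0,0,0],[0,-0.0341,0.0161,0,0,0,0],[0,-0.0448,0.0228,0,0,0,0],[0,-0.0534,0.0289,0,0,0,0],[0,-0.06,0.034,0,0,0,0],[0,-0.0632,0.0367,0,0,0,0],[0,-0.0632,0.0367,0,0,0,0],[0,-0.0632,0.0367,0,0,0,0],[0,-0.0632,0.0367,0,0,0,0],[0,-0.0632,0.0367,0,0,0,0],[0,-0.0632,0.0367,0,0,0,0],[0,-0.0632,0.0367,0,0,0,0],[0,-0.0632,0.0367,0,0,0,0],[0,-0.0632,0.0367,0,0,0,0]]]'

```text
t: 17.13
eef_pos: [0.5423, 0.1492, 0.2461]
tool_rot: [-0.001, 0.789, 0.614, -0.001]
contact_force: [-6.1, 3.1, 6.9]
gripper_width: 0.1
grasp_force: 43.1
```

```bash
python3 - <<'E'
from h import *
from station import bot
import cv2
np.set_printoptions(precision=4,suppress=True,linewidth=220)
o=bot.get_obs();e=np.asarray(o['eef_pos']);print(o['t'],e,o['contact_force'],o['gripper_width'],np.abs(o['joint_vel']).max())
d=e-[.4716,.167,.0861]; h=d[:2]@[.969,-.247]
print('a from z',np.arcsin(d[2]/.21),'from x',np.arccos(1-h/.21),'both',np.arctan2(d[2],.21-h))
for n in('scene','side'):
    im=bot.read_camera(n)['img'][:,:,::-1]; old=cv2.imread(f'pics/{n}3.png')
    y,x=(255,270) if n=='scene' else (270,265)
    print(n,'caddy region diff',np.abs(im[y+35:y+90,x:x+50].astype(int)-old[y+35:y+90,x:x+50]).mean())
    # lid: predicted free edge of the plate at opening a; look for it in the shut-lid top area
    cam=n[0] if n=='scene' else 'd'; b=[.597,.133,-.25]
    for a in(.0,.76,.87,.97):
        for yy in(-.106,-.055):
            r=.16 if yy==-.106 else .21
            p=proj(cam,world(b,(.08-r*np.cos(a),yy,.103+r*np.sin(a)))).astype(int); print(a,yy,p,im[p[1]-2:p[1]+3,p[0]-2:p[0]+3].mean((0,1)).round(),old[p[1]-2:p[1]+3,p[0]-2:p[0]+3].mean((0,1)).round())
E
```

```text
17.1333 [0.5423 0.1492 0.2461] [-6.1375  3.1182  6.887 ] 0.09970890335190406 0.00204792069323795
a from z 0.8664553033407065 from x 0.8592568382923083 both 0.8623026858892862
scene caddy region diff 4.717454545454546
0.0 -0.106 [263 256] [72. 75. 72.] [107. 107. 106.]
0.0 -0.055 [243 249] [157. 203. 171.] [111. 137. 119.]
0.76 -0.106 [279 218] [160. 207. 176.] [160. 202. 174.]
0.76 -0.055 [262 199] [ 59.  64. 194.] [ 60.  65. 193.]
0.87 -0.106 [284 213] [134. 145. 137.] [153. 195. 167.]
0.87 -0.055 [269 193] [64. 71. 75.] [ 67.  88. 107.]
0.97 -0.106 [288 209] [76. 77. 78.] [103. 118. 109.]
0.97 -0.055 [275 188] [88. 90. 92.] [ 67.  88. 107.]
side caddy region diff 3.45430303030303
0.0 -0.106 [256 254] [88. 95. 87.] [126. 130. 125.]
0.0 -0.055 [233 246] [165. 203. 177.] [125. 153. 133.]
0.76 -0.106 [271 215] [ 97. 100.  95.] [185. 187. 184.]
0.76 -0.055 [251 195] [ 37. 150. 170.] [ 44. 150. 170.]
0.87 -0.106 [276 210] [128. 130. 127.] [182. 183. 181.]
0.87 -0.055 [258 188] [100. 121. 108.] [166. 203. 179.]
0.97 -0.106 [281 206] [125. 129. 126.] [174. 176. 174.]
0.97 -0.055 [264 183] [145. 153. 148.] [142. 177. 156.]
```

The lid is held at about 0.86 rad, with its edge where the model predicts. The arm is still and the caddy hasn't moved, so I'm handing in.

```bash
python3 -c "
from station import bot
print(bot.hand_in())"
```

```text
the job is handed in; nothing more can be done
None
```

The caddy hangs by its handle on the hook and has been let go; the lid went to about 70° and is now held in the fingers at about 49° (0.86 rad), and the job was handed in at about 17 s, though the hand-in returned no verdict.

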